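Load the solar-cell shuttle and dock it for measurement

ROBOT

A 6-joint arm with a two-finger parallel gripper is mounted at the origin on a cart in front of the work surface, level with it; the furniture and walls round the work are solid. World frame = base frame: x ahead of the robot, y to its left, z up, the work surface at z = 0. Lengths are in m, angles in rad, forces in N, time in s.
With the tool pointing down it reaches from about 0.3 to 0.75 m from the base axis. Payload 8.5 kg.
Tool frame: the origin (TCP) lies on the centre line of the jaws, within the pads' length; the fingertips stand 8 mm ahead of it and the grasp point (between the pads) lies 11 mm behind it (manip.tip_extent is the distance from the TCP to the fingertips, in m); z points along the fingers, y is the line along which they close (so a half turn about z gives the same grasp; the last joint's range is limited). The gripper opens to 88 mm and grips with 3 to 60 N. Pads are 18 mm wide; open, the fingers measure 123 mm over their backs; the gripper's body (75 mm by 187 mm) begins 45 mm behind the grasp point.
Start: joints at [1.135, 0.381, 1.297, -0, 1.464, -0.215], TCP at [0.12, 0.537, 0.247] pointing down, gripper open.
Joint ranges: [-3.11, 3.11], [-0.89, 2.33], [0.22, 2.48], [-1.42, 4.56], [0.17, 2.85], [-2.88, 2.88]. Speed limits (rad/s): [2.39, 2.39, 3.14, 3.14, 3.14, 3.14].

INTERFACE

Orientations are given as a 3x3 rotation matrix whose columns are the frame's x, y, z axes.
In Python, from plant import status, cams, job, manip gives the robot as it stands.
- The arm moves only by the tool arm_command, never from a script. Its argument "rows" is one flat list of numbers, 4 for each row, row after row: the shift along the tool's x, y, z in cm, then the turn about the tool's z in degrees. A call has 1 to 10 rows; each row is the pose to reach, as a shift and turn from the pose commanded when the call began, along the tool's axes at that moment; what a row does not reach only later rows make up. A row lasts 1/12 s, in which the tool goes at most 41.7 mm and 7.16 degrees, less where a joint would pass 70% of its speed; a pose out of reach is approached as far as the arm can. A call with a gripper value outside its range is refused whole. "claw" is the closure, from 0 (fully open) to 1 (shut), set as the call begins (left out, the last holds). The fingers move at their own pace and stop on an object; "force" is the grip in N (left out, the last holds). Time passes only in rows, so rows that repeat a pose let the fingers close. It gives the time, the measured TCP pose, the force, the opening and the grip force at its end, in the units of the state.
- status.sense(): the state, without advancing time (a new reading comes with each control period).
- cams.grab_frame(name): name is "scene" or "top" or "wrist"; returns the picture (420x560x3 uint8, red, green, blue); there is no depth.
- cams.camera_info(name): a dict with "K" (3x3 intrinsics, pixels), "world_from_camera" (4x4, takes a point from camera to world coordinates); the wrist camera has in their place "hand_eye" (4x4, takes a point from camera to tool coordinates, whose origin is the TCP and whose axes are the flange's). Camera axes: x right, y down, z forward; pixel columns grow to the right and rows downward; lengths in m; the calibration is good to about 2 mm. A picture is of the moment at which its call begins: read the wrist's pose just before it. camera_info takes no time and is no camera call.
- job.hand_in(): hands the job in; it is judged then, once.
The state is a dict: "clock": time; "joint_positions": joint angles; "qvel": joint speeds; "tau": joint torques, N m; "eef_pos": TCP position; "eef_rot": TCP orientation; "contact_force": force on the tool from outside, world axes, zero at the start; "wrist_torque": the same for the moment, N m; "opening": opening from 0.0 (shut) to 1.0 (fully open); "grasp_force": force on a finger pad.
Only numpy, scipy, OpenCV 4.12 (cv2) and the standard library are available. Lean on these libraries where they do the work, as an engineer would, in place of code of your own. Each camera call takes 0.05 s, during which the arm holds its last target. There are 200 camera calls.

TASK

Get the cell test dock ready for a measurement: slide the aluminium shuttle along its channel by the black handle post until the spring detent clicks in and holds it fully home, seat every coloured cell carrier that is on the table fully down and flat on its own pair of alignment pegs on the shuttle, and seat the white contact bar fully down on the two pegs of the dock, across the front end of the shuttle. The shuttle has to be home before the bar goes on; any carrier may go on any pair of pegs and either way round. Leave the mirror mount, the sensor puck and the dropper bottle where they stand.

Things in the scene. Friction and masses are not known exactly. Their poses are not given: they have to be found in the camera images.
- dock: dark steel channel fixed to the table, 310 mm long (x = -165 to +145 mm), 124 wide; origin on the table, z up, +x is the way home. Floor 12 mm up; side walls 25 mm high, their inward lips hold the shuttle down. Open at -x; at +x a 28 mm high stop, 1.5 mm beyond the shuttle's home position. Near +x two 30 mm high ears, out to y = +-78 mm, carry the two pegs for the contact bar.
- bar_seat (a point): point on the dock midway between the two contact-bar pegs, at the ears' top faces (30 mm above the table): where the centre of the bar's underside belongs, bar y along this y. Axes as the dock: the pegs stand at y = +66 and -66 mm, 10 mm in diameter, 14 mm high with a 5 mm tapered tip.
- home (a point): point on the dock (x = 20, y = 0, z = 12 mm) where the shuttle's origin lies when it is home (1.5 mm of play to either side). Axes as the dock.
- detent (a joint): brass spring plunger in the dock's +y wall with a black button outside: 0 = out, grows as it is pressed in (to 0.007 m). 0 before the shuttle's front reaches it (about 56 mm before home), over 0.002 while the shuttle's side rides on it, 0 again when it snaps into the shuttle's notch at home. The shuttle takes some 5 to 20 N of push there.
- shuttle: aluminium plate in the dock's channel, 224 (x) x 104 (y) x 16 mm, 0.6 kg; origin at the centre of its underside, +x the way home; slides along x only. On its deck three pairs of alignment pegs, at x = -54, 0, 54 mm and y = +32, -32 mm, each 10 mm in diameter, 14 mm high with a 5 mm tapered tip. It starts 65 to 90 mm short of home.
- handle (a point): point in the shuttle's black handle post, 34 mm above its deck (the deck is 16 mm above the shuttle's underside). The post is 18 x 18 mm, 50 mm tall from the deck, and stands at the rear (-x) end, at shuttle x = -98 mm, y = 0.
- station0 (a point): point on the shuttle's deck midway between the pegs of pair 0 (shuttle x = -54 mm): where the centre of a carrier's underside belongs, with the carrier's y along the shuttle's y, either way round. Axes as the shuttle.
- station1 (a point): point on the shuttle's deck midway between the pegs of pair 1 (shuttle x = 0 mm): where the centre of a carrier's underside belongs, with the carrier's y along the shuttle's y, either way round. Axes as the shuttle.
- station2 (a point): point on the shuttle's deck midway between the pegs of pair 2 (shuttle x = 54 mm): where the centre of a carrier's underside belongs, with the carrier's y along the shuttle's y, either way round. Axes as the shuttle.
- carrier0: blue solar-cell carrier plate, 50 (x) x 90 (y) x 14 mm (z), 160 g; the origin is the centre of its underside, z up. Two round through holes of 12.5 mm diameter at y = +32 and -32 mm; a black upright grip fin in the middle of its top, 40 mm long in x, 14 mm thick in y, from 14 to 56 mm above the underside. Same either way round. Absent in some runs.
- carrier1: green solar-cell carrier plate, 50 (x) x 90 (y) x 14 mm (z), 160 g; the origin is the centre of its underside, z up. Two round through holes of 12.5 mm diameter at y = +32 and -32 mm; a black upright grip fin in the middle of its top, 40 mm long in x, 14 mm thick in y, from 14 to 56 mm above the underside. Same either way round. Absent in some runs.
- carrier2: yellow solar-cell carrier plate, 50 (x) x 90 (y) x 14 mm (z), 160 g; the origin is the centre of its underside, z up. Two round through holes of 12.5 mm diameter at y = +32 and -32 mm; a black upright grip fin in the middle of its top, 40 mm long in x, 14 mm thick in y, from 14 to 56 mm above the underside. Same either way round. Absent in some runs.
- contact_bar: white contact bar, 28 (x) x 150 (y) x 14 mm (z), 200 g; origin at the centre of its underside, z up. Two round through holes of 12.5 mm diameter at y = +66 and -66 mm; a red upright grip fin in the middle of its top, 28 mm long along x, 14 mm thick along y, reaching from 14 to 56 mm above the underside. Either way round fits.
- mirror_mount: black kinematic mirror mount on a short post, 51 x 52 x 106 mm, origin at the centre of its underside; a bystander, leave it alone
- power_sensor: black round optical sensor puck, 48 mm in diameter, 26 mm high, origin at the centre of its underside; a bystander, leave it alone
- dropper_bottle: amber dropper bottle, 32 mm in diameter, 105 mm high, origin at the centre of its underside; a bystander, leave it alone

How it is judged:
On the way:
1. the shuttle is slid home with the detent in its notch, before the contact bar is on its pegs (x of shuttle in the frame of dock between 0.017 and 0.023 m and z of shuttle in the frame of dock between 0.01 and 0.014 m and value of joint detent below 0.0015 m and not (horizontal distance between contact_bar and bar_seat below 0.003 m and z of contact_bar in the frame of bar_seat between -0.0025 and 0.0025 m and angle between the y axis of contact_bar and the y axis of dock, either way round below 0.06 rad and angle between contact_bar's own z axis and vertical below 0.05 rad)), for 0.3 s.
At the end, for the whole second after the job is handed in: Shuttle within 3 mm of home, detent under 1.5 mm pressed; each carrier present level on its own pair of pegs on the deck, the contact bar level on the two dock pegs (each within 2.5 mm in height, 3 mm sideways, 0.06 rad, 0.05 rad tilt); all released and at rest (x of shuttle in the frame of dock between 0.017 and 0.023 m and z of shuttle in the frame of dock between 0.01 and 0.014 m and value of joint detent below 0.0015 m and ((horizontal distance between carrier0 and station0 below 0.003 m and z of carrier0 in the frame of station0 between -0.0025 and 0.0025 m and angle between the y axis of carrier0 and the y axis of shuttle, either way round below 0.06 rad and angle between carrier0's own z axis and vertical below 0.05 rad) or (horizontal distance between carrier0 and station1 below 0.003 m and z of carrier0 in the frame of station1 between -0.0025 and 0.0025 m and angle between the y axis of carrier0 and the y axis of shuttle, either way round below 0.06 rad and angle between carrier0's own z axis and vertical below 0.05 rad) or (horizontal distance between carrier0 and station2 below 0.003 m and z of carrier0 in the frame of station2 between -0.0025 and 0.0025 m and angle between the y axis of carrier0 and the y axis of shuttle, either way round below 0.06 rad and angle between carrier0's own z axis and vertical below 0.05 rad)) and ((horizontal distance between carrier1 and station0 below 0.003 m and z of carrier1 in the frame of station0 between -0.0025 and 0.0025 m and angle between the y axis of carrier1 and the y axis of shuttle, either way round below 0.06 rad and angle between carrier1's own z axis and vertical below 0.05 rad) or (horizontal distance between carrier1 and station1 below 0.003 m and z of carrier1 in the frame of station1 between -0.0025 and 0.0025 m and angle between the y axis of carrier1 and the y axis of shuttle, either way round below 0.06 rad and angle between carrier1's own z axis and vertical below 0.05 rad) or (horizontal distance between carrier1 and station2 below 0.003 m and z of carrier1 in the frame of station2 between -0.0025 and 0.0025 m and angle between the y axis of carrier1 and the y axis of shuttle, either way round below 0.06 rad and angle between carrier1's own z axis and vertical below 0.05 rad)) and ((horizontal distance between carrier2 and station0 below 0.003 m and z of carrier2 in the frame of station0 between -0.0025 and 0.0025 m and angle between the y axis of carrier2 and the y axis of shuttle, either way round below 0.06 rad and angle between carrier2's own z axis and vertical below 0.05 rad) or (horizontal distance between carrier2 and station1 below 0.003 m and z of carrier2 in the frame of station1 between -0.0025 and 0.0025 m and angle between the y axis of carrier2 and the y axis of shuttle, either way round below 0.06 rad and angle between carrier2's own z axis and vertical below 0.05 rad) or (horizontal distance between carrier2 and station2 below 0.003 m and z of carrier2 in the frame of station2 between -0.0025 and 0.0025 m and angle between the y axis of carrier2 and the y axis of shuttle, either way round below 0.06 rad and angle between carrier2's own z axis and vertical below 0.05 rad)) and horizontal distance between contact_bar and bar_seat below 0.003 m and z of contact_bar in the frame of bar_seat between -0.0025 and 0.0025 m and angle between the y axis of contact_bar and the y axis of dock, either way round below 0.06 rad and angle between contact_bar's own z axis and vertical below 0.05 rad and linear speed of each of carrier0, carrier1, carrier2, contact_bar, shuttle below 0.02 m/s); the robot touches nothing.
It fails at once if the mirror mount is moved more than 30 mm or knocked over (distance of mirror_mount from where it was at the start of the episode above 0.03 m or angle between mirror_mount's own z axis and vertical above 0.4 rad).
It fails at once if the power sensor is moved more than 30 mm or knocked over (distance of power_sensor from where it was at the start of the episode above 0.03 m or angle between power_sensor's own z axis and vertical above 0.4 rad).
It fails at once if the dropper bottle is moved more than 30 mm or knocked over (distance of dropper_bottle from where it was at the start of the episode above 0.03 m or angle between dropper_bottle's own z axis and vertical above 0.4 rad).
Of carrier0, carrier1, carrier2 only 2 to 3 are there at a start; the rules pass over those that are not, and their reading is None.
At some moment in a run one of carrier0, carrier1, carrier2, contact_bar may be knocked a few centimetres aside while the robot is not near it.
Once in a run the grip may slacken for a moment while it holds something.
It also fails if it takes over 210 s, if anything falls off the work surface, if the arm or the gripper's body presses on something with over 40 N, if the wrist force passes 120 N, or if a joint passes its speed limit or range.

## Working session

There is one attempt and no reset: what is moved stays moved. The work goes in short steps, Python scripts to look and compute and a tool call to move; the robot and the scene stay as the last step left them, time stands still between calls to the robot, and variables do not carry over. Pictures are saved under pics/ and viewed, at most 14 in all, crops included, and the job is handed in when it is done.

Besides the shell and the picture viewer there is one more tool, called as name(argument=value, ...), one argument or row to a line, values as JSON. arm_command: Moves the arm, as the interface text tells. Its arguments: {"type":"object","properties":{"rows":{"type":"array","items":{"type":"number"}},"claw":{"type":"number"},"force":{"type":"number"}},"required":["rows"]}

```bash
mkdir -p pics; ls; python3 - <<'E'
from plant import status,cams,job,manip
import cv2,numpy as np
s=status.sense();print(s['clock'],s['eef_pos'],s['eef_rot'],s['opening'],manip.tip_extent)
for n in ['scene','top']:
    cv2.imwrite(f'pics/{n}0.png',cams.grab_frame(n)[:,:,::-1])
for n in ['scene','top','wrist']:
    print(n,cams.camera_info(n))
E
```

```text
pics
0.0 [0.12034017 0.53640217 0.24613883] [[-9.75722358e-01  2.19010316e-01 -6.01103382e-04]
 [ 2.19010939e-01  9.75721510e-01 -1.32061890e-03]
 [ 2.97280338e-04 -1.42020560e-03 -9.99998947e-01]] 1.0007650325911546 0.008
scene {'K': array([[482.33264544,   0.        , 284.05111476],
       [  0.        , 482.33264544, 216.90447913],
       [  0.        ,   0.        ,   1.        ]]), 'world_from_camera': array([[ 0.19988573, -0.74841154,  0.63239692, -0.52127681],
       [-0.97967222, -0.1414755 ,  0.14222176, -0.15856377],
       [-0.01697173, -0.6479698 , -0.76147692,  1.32869942],
       [ 0.        ,  0.        ,  0.        ,  1.        ]])}
top {'K': array([[417.05023026,   0.        , 280.30949099],
       [  0.        , 417.05023026, 214.41561613],
       [  0.        ,   0.        ,   1.        ]]), 'world_from_camera': array([[ 0.01400088, -0.99035653,  0.1378329 ,  0.35252853],
       [-0.9998779 , -0.01482367, -0.00494476,  0.0730067 ],
       [ 0.00694026, -0.13774684, -0.99044315,  1.25387151],
       [ 0.        ,  0.        ,  0.        ,  1.        ]])}
wrist {'K': array([[331.35496043,   0.        , 273.7244205 ],
       [  0.        , 331.35496043, 212.0108202 ],
       [  0.        ,   0.        ,   1.        ]]), 'hand_eye': array([[-7.95368731e-04, -9.51692788e-01, -3.07050818e-01,
         8.09362690e-02],
       [ 9.99999642e-01, -8.45249377e-04,  2.94716352e-05,
         5.89075137e-04],
       [-2.87582455e-04, -3.07050685e-01,  9.51693120e-01,
        -1.37905693e-01],
       [ 0.00000000e+00,  0.00000000e+00,  0.00000000e+00,
         1.00000000e+00]])}
```

View pics/top0.png

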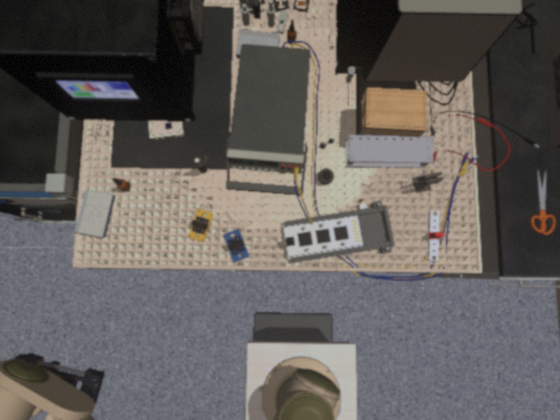

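View pics/scene0.png

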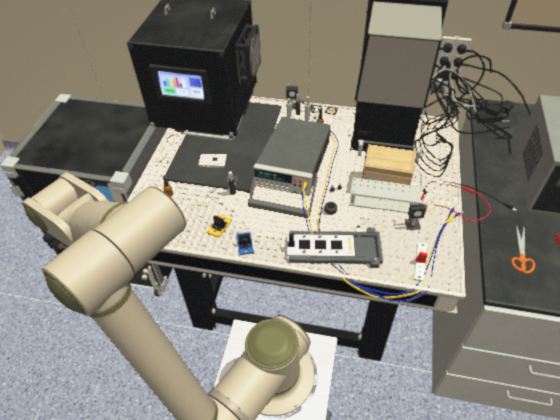

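```bash
cat > h.py <<'E'
from plant import status,cams,job,manip
import cv2,numpy as np
def cam(n):
    i=cams.camera_info(n)
    if n=='wrist':
        s=status.sense();T=np.eye(4);T[:3,:3]=s['eef_rot'];T[:3,3]=s['eef_pos'];return i['K'],T@i['hand_eye']
    return i['K'],i['world_from_camera']
def p2w(c,uv,z):
    K,T=c;d=T[:3,:3]@np.linalg.inv(K)@np.array([uv[0],uv[1],1.]);t=(z-T[2,3])/d[2];return T[:3,3]+t*d
def ortho(c,img,z,x0,x1,y0,y1,s):
    "world map: image up=+x, left=+y; s px per m; returns image (col=(y1-y)*s,row=(x1-x)*s)"
    K,T=c;W=np.linalg.inv(T)
    # map pixel (col,row)->world (x,y,z)->cam
    M=np.array([[0,-1/s,x1],[-1/s,0,y1],[0,0,z],[0,0,1]])
    H=K@W[:3]@M
    return cv2.warpPerspective(img,H,(int((y1-y0)*s),int((x1-x0)*s)),flags=cv2.INTER_LINEAR|cv2.WARP_INVERSE_MAP)
def shot(n,f=None):
    c=cam(n);im=cams.grab_frame(n)[:,:,::-1].copy()
    if f: cv2.imwrite('pics/'+f,im)
    return c,im
def go(p,yaw=None):
    "shift (cm, tool axes) to world point p; yaw: wanted world angle of tool y axis, deg (mod 180)"
    s=status.sense();R=s['eef_rot'];d=R.T@(np.array(p)-s['eef_pos'])*100
    a=np.degrees(np.arctan2(R[1,1],R[0,1]));out=[np.round(d,2)]
    if yaw is not None:
        # tool z down: positive turn about tool z lowers world yaw
        t=-((yaw-a+90)%180-90);out+=[round(t,1),'q6',round(float(np.degrees(s['joint_positions'][5])),1)]
    return out
E
python3 - <<'E'
from h import *
im=cv2.imread('pics/top0.png');c=cam('top')
for n,uv,z in [('yel',(200,224),.03),('blue',(236,245),.03),('bar',(434,235),.03),('ear',(379,208),.03),('ear2',(388,246),.03),('handle',(291,240),.06),('mount',(427,182),.03),('puck',(326,177),.02),('bottle',(122,185),.05),('obj',(198,165),.05)]:
    print(n,p2w(c,uv,z).round(3))
o=ortho(c,im,.02,.25,.65,-.35,.45,1000)
cv2.imwrite('pics/o0.png',o)
E
```

```text
yel [0.491 0.303 0.03 ]
blue [0.43  0.195 0.03 ]
bar [ 0.468 -0.387  0.03 ]
ear [ 0.547 -0.226  0.03 ]
ear2 [ 0.434 -0.251  0.03 ]
handle [0.445 0.035 0.06 ]
mount [ 0.628 -0.372  0.03 ]
puck [ 0.641 -0.07   0.02 ]
bottle [0.6   0.533 0.05 ]
obj [0.664 0.313 0.05 ]
```

View pics/o0.png

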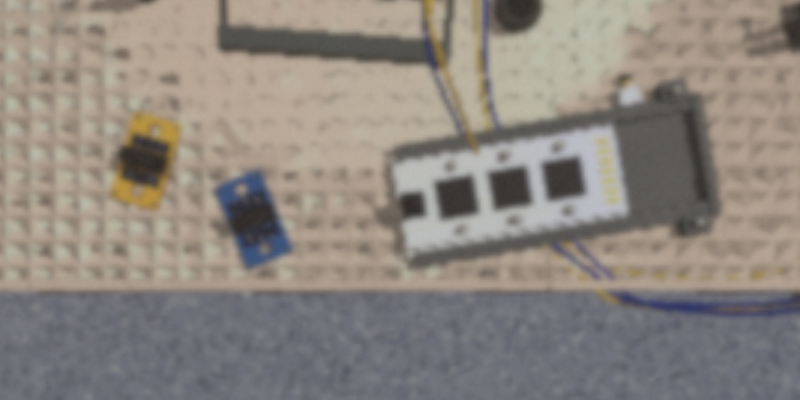

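arm_command(
  rows=[-3.4,-2.2,-0.5,0,-6.8,-4.4,-1,0,-10.2,-6.6,-2,0,-13.6,-8.8,-3,0,-17,-11,-4,0,-20.4,-13.2,-5,0,-23.8,-15.4,-5,0,-27.2,-17.6,-5,0,-30.6,-19.8,-5,0,-33.6,-22,-5,0],
  claw=0,
)

```text
clock: 0.93
eef_pos: [0.4013, 0.2465, 0.2966]
eef_rot: [[-0.976, 0.22, -0.0], [0.22, 0.976, -0.0], [0.0, -0.0, -1.0]]
contact_force: [0.8, 1.2, 0.2]
opening: 0.998
grasp_force: 0.0
```

arm_command(
  rows=[0,0,0,0,0,0,0,0],
)

```text
clock: 1.1
eef_pos: [0.4009, 0.2472, 0.2963]
eef_rot: [[-0.975, 0.222, -0.001], [0.222, 0.975, -0.0], [0.001, -0.0, -1.0]]
contact_force: [0.2, 0.0, -0.3]
opening: 0.997
grasp_force: 0.0
```

```bash
python3 - <<'E'
from h import *
s=status.sense();print(s['eef_pos'],s['clock'],s['contact_force'])
c,im=shot('wrist','w1.png')
cv2.imwrite('pics/o1.png',ortho(c,im,.014,.33,.63,.05,.45,1500))
np.savez('w1.npz',K=c[0],T=c[1])
print(go((.42,-.08,.30),100))
E
```

```text
[0.40089712 0.24719529 0.29625783] 1.1 [ 0.15030414  0.04717313 -0.34103243]
[array([ -9.18, -31.57,  -0.36]), np.float64(-22.7), 'q6', -59.9]
```

View pics/o1.png

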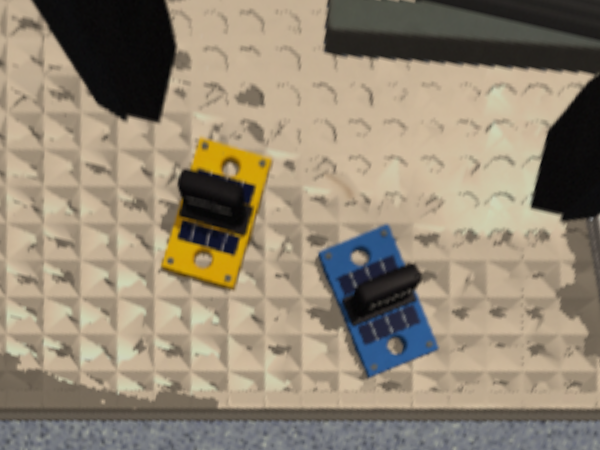

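arm_command(
  rows=[-1,-3.5,0,-2.5,-2,-7,0,-5,-3,-10.5,0,-7.5,-4,-14,0,-10,-5,-17.5,0,-13,-6,-21,0,-16,-7,-24.5,0,-19,-8,-28,0,-22,-9.2,-31.5,0,-22.7,-9.2,-31.5,0,-22.7],
)

```text
clock: 1.98
eef_pos: [0.4214, -0.0825, 0.2965]
eef_rot: [[-0.985, -0.172, -0.0], [-0.172, 0.985, -0.001], [0.0, -0.001, -1.0]]
contact_force: [-1.1, 0.7, 0.8]
opening: 0.997
grasp_force: 0.0
```

arm_command(
  rows=[0,0,0,0,0,0,0,0],
)

```text
clock: 2.15
eef_pos: [0.4207, -0.0776, 0.2967]
eef_rot: [[-0.984, -0.176, -0.0], [-0.176, 0.984, 0.001], [0.0, 0.001, -1.0]]
contact_force: [0.2, -0.7, 0.4]
opening: 0.993
grasp_force: 0.0
```

```bash
python3 - <<'E'
from h import *
s=status.sense();print(s['eef_pos'],s['clock'],s['joint_positions'])
c,im=shot('wrist','w2.png')
np.savez('w2.npz',K=c[0],T=c[1])
o=ortho(c,im,.028,.33,.63,-.30,.10,1500)
cv2.imwrite('pics/o2.png',o)
# carriers from w1
d=np.load('w1.npz');c1=(d['K'],d['T']);im=cv2.imread('pics/w1.png')
hsv=cv2.cvtColor(ortho(c1,im,.014,.33,.63,.05,.45,1500),cv2.COLOR_BGR2HSV)
for n,lo,hi in [('yel',(18,130,80),(32,255,255)),('blue',(100,120,60),(125,255,255))]:
    m=cv2.inRange(hsv,lo,hi);m=cv2.morphologyEx(m,cv2.MORPH_OPEN,np.ones((3,3)))
    k=max(cv2.findContours(cv2.morphologyEx(m,cv2.MORPH_CLOSE,np.ones((25,25))),0,2)[0],key=cv2.contourArea)
    r=cv2.minAreaRect(k);b=cv2.boxPoints(r)
    w=[np.array([.63-v/1500,.45-u/1500]) for u,v in b]
    e=max([w[1]-w[0],w[2]-w[1]],key=np.linalg.norm)
    print(n,np.round([.63-r[0][1]/1500,.45-r[0][0]/1500],4),np.array(r[1])/1.5,'long yaw',np.degrees(np.arctan2(e[1],e[0]))%180)
E
```

```text
[ 0.42071264 -0.07762928  0.29669729] 2.15 [-4.60938365e-01  1.26155752e-01  1.50554292e+00  4.16736281e-04
  1.51041207e+00 -2.20845723e+00]
yel [0.4876 0.3056] [52.40175883 92.63432821] long yaw 163.17859
blue [0.4295 0.1985] [88.91049194 50.39270528] long yaw 22.011276
```

View pics/o2.png

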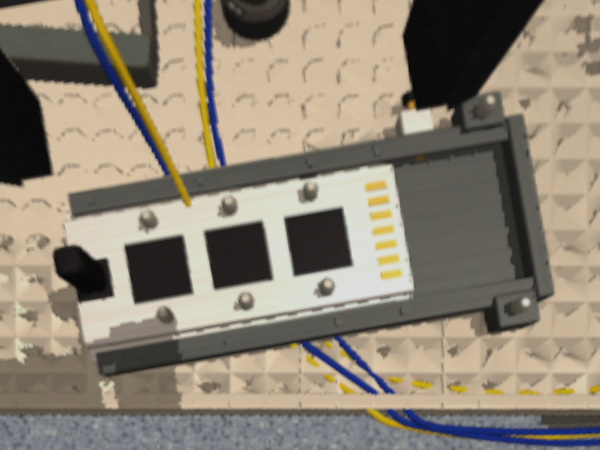

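```bash
cat >> h.py <<'E'
def lift(c,p,z0,z):
    C=c[1][:3,3];P=np.array([*p,z0]);return (C+(P-C)*(z-C[2])/(z0-C[2]))[:2]
E
python3 - <<'E'
from h import *
d=np.load('w2.npz');c=(d['K'],d['T'])
W=lambda u,v:np.array([.63-v/1500,.10-u/1500])
P=[W(*p) for p in [(148,219),(229,205),(310,190),(165,315),(246,300),(326,287)]]
P=[lift(c,p,.028,.040) for p in P]
E=[lift(c,W(*p),.028,.042) for p in [(486,106),(518,303)]]
a=np.mean([P[2]-P[0],P[5]-P[3]],0);print('shuttle yaw',np.degrees(np.arctan2(a[1],a[0])),np.linalg.norm(a))
for i in range(3): 
    q=P[i]-P[i+3];print('st',i,(P[i]+P[i+3])/2,np.linalg.norm(q),np.degrees(np.arctan2(q[1],q[0])))
q=E[0]-E[1];print('bar',(E[0]+E[1])/2,np.linalg.norm(q),np.degrees(np.arctan2(q[1],q[0])))
u=a/np.linalg.norm(a);n=np.array([-u[1],u[0]])
print('home travel to seat', ((E[0]+E[1])/2-(P[1]+P[4])/2)@u)
h=(P[1]+P[4])/2-u*.098;print('handle',h,'top seen',lift(c,W(75,263),.028,.078))
print(go((*h,.20),np.degrees(np.arctan2(a[1],a[0]))))
E
```

```text
shuttle yaw -79.99202019855868 0.10610374331479268
st 0 [ 0.44873044 -0.00689114] 0.06307758089756219 10.042023635529517
st 1 [ 0.45811182 -0.0592975 ] 0.06244060256569375 10.145544433896331
st 2 [ 0.46716971 -0.11138036] 0.06360626552043697 9.366509957012113
bar [ 0.48841757 -0.22972028] 0.12847356665774098 9.22634421977616
home travel to seat 0.17309624640684831
handle [0.44108086 0.03721129] top seen [0.44071558 0.03266132]
[array([-4.03, 10.92,  9.68]), np.float64(0.2), 'q6', -126.5]
```

arm_command(
  rows=[-0.8,2.2,1,0,-1.6,4.4,3,0,-2.4,6.6,6,0,-3.2,8.8,9,0,-4.0,10.9,12,0,-4.0,10.9,16,0,-4.0,10.9,20,0,-4.0,10.9,23,0,-4.0,10.9,24.6,0,-4.0,10.9,24.6,0],
)

```text
clock: 3.03
eef_pos: [0.4394, 0.0371, 0.0483]
eef_rot: [[-0.984, -0.177, -0.006], [-0.177, 0.984, 0.001], [0.006, 0.002, -1.0]]
contact_force: [-0.6, 0.4, -0.5]
opening: 1.001
grasp_force: 0.0
```

arm_command(
  rows=[0,0,0,0,0,0,0,0,0,0,0,0,0,0,0,0,0,0,0,0,0,0,0,0],
  claw=1,
  force=20,
)

```text
clock: 3.53
eef_pos: [0.4415, 0.0351, 0.0513]
eef_rot: [[-0.985, -0.174, 0.001], [-0.174, 0.985, -0.0], [-0.001, -0.0, -1.0]]
contact_force: [-0.1, -0.2, 0.3]
opening: 0.571
grasp_force: 0.0
```

```bash
python3 - <<'E'
from h import *
s=status.sense();print(s['eef_pos'],s['opening'],s['contact_force'],s['grasp_force'])
E
```

```text
[0.44146942 0.03513917 0.0512963 ] 0.5706429477377123 [-0.0709334  -0.23326615  0.33509098] 0.0
```

arm_command(
  rows=[0,0,0,0,0,0,0,0,0,0,0,0,0,0,0,0,0,0,0,0,0,0,0,0,0,0,0,0,0,0,0,0],
)

```text
clock: 4.2
eef_pos: [0.4411, 0.0353, 0.0507]
eef_rot: [[-0.985, -0.174, -0.0], [-0.174, 0.985, 0.0], [0.0, 0.0, -1.0]]
contact_force: [-0.6, 1.3, 0.2]
opening: 0.205
grasp_force: 20.0
```

arm_command(
  rows=[0,-0.7,0,0,0,-1.4,0,0,0,-2.1,0,0,0,-2.8,0,0,0,-3.5,0,0,0,-4.2,0,0,0,-4.9,0,0,0,-5.5,0,0,0,-6,0,0,0,-6,0,0],
)

```text
clock: 5.03
eef_pos: [0.4508, -0.0236, 0.0507]
eef_rot: [[-0.985, -0.174, -0.002], [-0.174, 0.985, 0.002], [0.002, 0.002, -1.0]]
contact_force: [-2.8, 7.6, 4.5]
opening: 0.201
grasp_force: 20.0
```

arm_command(
  rows=[0,-0.1,0,0,0,-0.2,0,0,0,-0.3,0,0,0,-0.4,0,0,0,-0.5,0,0,0,-0.5,0,0],
)

```text
clock: 5.53
eef_pos: [0.451, -0.0274, 0.0507]
eef_rot: [[-0.985, -0.174, -0.004], [-0.174, 0.985, 0.003], [0.003, 0.004, -1.0]]
contact_force: [-4.4, 14.1, 8.3]
opening: 0.203
grasp_force: 20.0
```

```bash
python3 - <<'E'
from h import *
s=status.sense();print(s['eef_pos'],s['opening'],s['contact_force'],s['grasp_force'])
c,im=shot('top','t3.png')
o=ortho(c,im,.028,.40,.60,-.32,.08,2000)
cv2.imwrite('pics/o3.png',o)
E
```

```text
[ 0.45103214 -0.02739509  0.05065446] 0.20283427835963144 [-4.39347816 14.1320248   8.29678243] 19.98132517837803
```

View pics/o3.png

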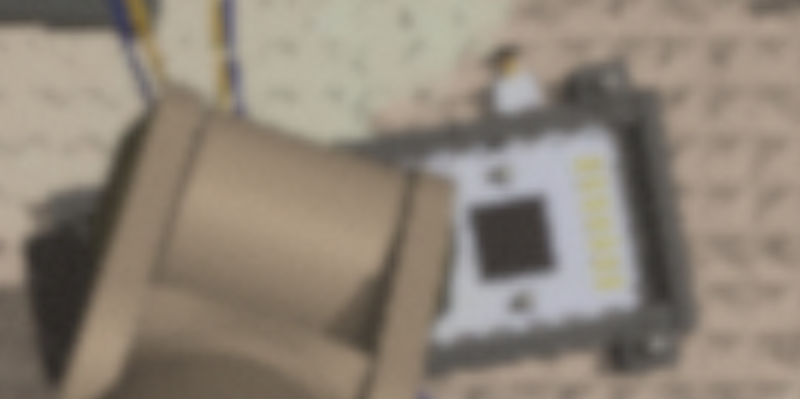

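arm_command(
  rows=[0,-0.1,0,0,0,-0.2,0,0,0,-0.3,0,0,0,-0.4,0,0,0,-0.4,0,0],
)

```text
clock: 6.0
eef_pos: [0.4516, -0.0312, 0.0506]
eef_rot: [[-0.985, -0.174, -0.004], [-0.174, 0.985, 0.004], [0.003, 0.004, -1.0]]
contact_force: [-5.4, 16.7, 9.0]
opening: 0.202
grasp_force: 20.0
```

arm_command(
  rows=[0,-0.1,0,0,0,-0.2,0,0,0,-0.3,0,0,0,-0.3,0,0],
)

```text
clock: 6.33
eef_pos: [0.4521, -0.0342, 0.0507]
eef_rot: [[-0.985, -0.174, -0.004], [-0.174, 0.985, 0.004], [0.003, 0.004, -1.0]]
contact_force: [-5.1, 15.3, 8.6]
opening: 0.203
grasp_force: 20.0
```

arm_command(
  rows=[0,-0.1,0,0,0,-0.2,0,0,0,-0.2,0,0],
)

```text
clock: 6.58
eef_pos: [0.4528, -0.0365, 0.0507]
eef_rot: [[-0.985, -0.174, -0.003], [-0.174, 0.985, 0.003], [0.003, 0.003, -1.0]]
contact_force: [-4.5, 12.1, 6.5]
opening: 0.202
grasp_force: 20.0
```

arm_command(
  rows=[0,-0.1,0,0,0,-0.2,0,0,0,-0.2,0,0],
)

```text
clock: 6.83
eef_pos: [0.4538, -0.0395, 0.0507]
eef_rot: [[-0.985, -0.174, -0.002], [-0.174, 0.985, 0.001], [0.001, 0.001, -1.0]]
contact_force: [-2.4, 4.4, 2.7]
opening: 0.202
grasp_force: 20.0
```

arm_command(
  rows=[0,-0.1,0,0,0,-0.2,0,0,0,-0.2,0,0],
)

```text
clock: 7.08
eef_pos: [0.4544, -0.0417, 0.0507]
eef_rot: [[-0.985, -0.174, -0.001], [-0.174, 0.985, 0.001], [0.001, 0.001, -1.0]]
contact_force: [-1.3, 4.0, 2.1]
opening: 0.203
grasp_force: 20.0
```

arm_command(
  rows=[0,-0.1,0,0,0,-0.1,0,0],
)

```text
clock: 7.25
eef_pos: [0.4544, -0.0425, 0.0507]
eef_rot: [[-0.985, -0.174, -0.002], [-0.174, 0.985, 0.001], [0.001, 0.002, -1.0]]
contact_force: [-1.8, 6.2, 2.9]
opening: 0.201
grasp_force: 20.0
```

arm_command(
  rows=[0,-0.1,0,0,0,-0.1,0,0],
)

```text
clock: 7.42
eef_pos: [0.4543, -0.0427, 0.0507]
eef_rot: [[-0.985, -0.174, -0.002], [-0.174, 0.985, 0.003], [0.002, 0.003, -1.0]]
contact_force: [-2.0, 10.2, 6.1]
opening: 0.206
grasp_force: 20.0
```

arm_command(
  rows=[0,-0.1,0,0,0,-0.2,0,0,0,-0.2,0,0],
)

```text
clock: 7.67
eef_pos: [0.4541, -0.0429, 0.0506]
eef_rot: [[-0.985, -0.173, -0.003], [-0.173, 0.985, 0.006], [0.002, 0.006, -1.0]]
contact_force: [-1.1, 24.8, 9.1]
opening: 0.202
grasp_force: 20.0
```

arm_command(
  rows=[0,-0.1,0,0,0,-0.2,0,0,0,-0.2,0,0],
)

```text
clock: 7.92
eef_pos: [0.4539, -0.043, 0.0506]
eef_rot: [[-0.985, -0.173, -0.004], [-0.173, 0.985, 0.009], [0.002, 0.01, -1.0]]
contact_force: [0.2, 37.6, 11.6]
opening: 0.201
grasp_force: 19.9
```

arm_command(
  rows=[0,0.3,0,0,0,0.6,0,0,0,0.6,0,0],
)

```text
clock: 8.17
eef_pos: [0.4545, -0.0415, 0.0506]
eef_rot: [[-0.985, -0.174, -0.001], [-0.174, 0.985, 0.0], [0.001, 0.001, -1.0]]
contact_force: [-1.7, 4.2, 1.3]
opening: 0.201
grasp_force: 20.0
```

arm_command(
  rows=[0,0,0,0,0,0,0,0,0,0,0,0,0,0,0,0,0,0,-4,0,0,0,-8,0,0,0,-12,0,0,0,-16,0,0,0,-20,0,0,0,-24,0],
  claw=0.3,
)

```text
clock: 9.0
eef_pos: [0.4544, -0.0416, 0.2931]
eef_rot: [[-0.985, -0.174, 0.001], [-0.174, 0.985, -0.001], [-0.001, -0.001, -1.0]]
contact_force: [1.1, -0.1, -0.2]
opening: 0.7
grasp_force: 0.0
```

arm_command(
  rows=[2,-3,0,0,3,-6,0,0,3,-6,0,0,3,-6,0,0],
)

```text
clock: 9.33
eef_pos: [0.4356, -0.1071, 0.2907]
eef_rot: [[-0.985, -0.172, 0.0], [-0.172, 0.985, -0.0], [-0.0, -0.0, -1.0]]
contact_force: [-0.1, 0.0, -0.8]
opening: 0.698
grasp_force: 0.0
```

```bash
python3 - <<'E'
from h import *
s=status.sense();print(s['eef_pos'],s['opening'],s['joint_positions'])
c,im=shot('wrist','w4.png')
np.savez('w4.npz',K=c[0],T=c[1])
o=ortho(c,im,.028,.36,.61,-.30,.05,2000)
cv2.imwrite('pics/o4.png',o)
E
```

```text
[ 0.43557764 -0.10705148  0.29074496] 0.6982972127321965 [-5.06013550e-01  1.68198793e-01  1.47119078e+00 -5.88804970e-05
  1.50199581e+00 -2.24940380e+00]
```

View pics/o4.png

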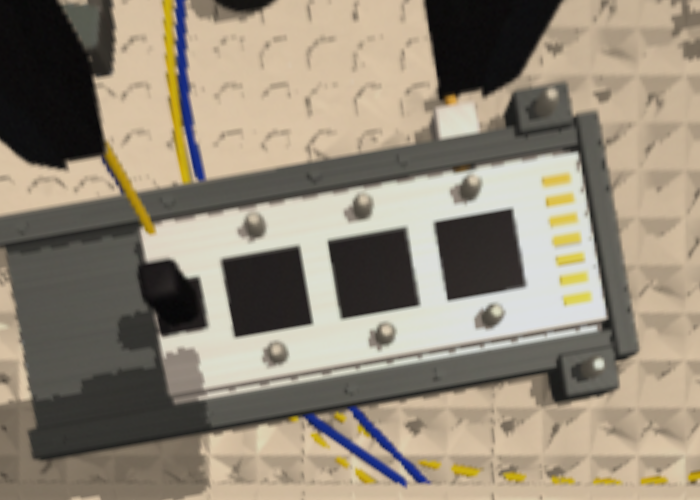

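```bash
python3 - <<'E'
from h import *
d=np.load('w4.npz');c=(d['K'],d['T'])
W=lambda u,v:np.array([.61-v/2000,.05-u/2000])
A=[(255,225),(363,206),(471,187),(277,352),(386,335),(493,316)];B=[(548,101),(596,366)]
P=np.array([lift(c,W(*p),.028,.036) for p in A]);E=np.array([lift(c,W(*p),.028,.038) for p in B])
L=np.array([[x,y] for y in (.032,-.032) for x in (-.054,0,.054)])
M,_=cv2.estimateAffinePartial2D(L,P);s=np.hypot(M[0,0],M[1,0]);th=np.arctan2(M[1,0],M[0,0])
print('scale',s,'yaw',np.degrees(th));print((L@M[:,:2].T+M[:,2]-P)*1e3)
u=np.array([np.cos(th),np.sin(th)]);n=np.array([-u[1],u[0]])
o=M[:,2];print('origin',o,'handle',o-.098*u)
for x in (-.054,0,.054): print('st',o+x*u)
q=E[0]-E[1];b=E.mean(0);print('bar',b,np.linalg.norm(q),np.degrees(np.arctan2(q[1],q[0])),'local',(b-o)@u,(b-o)@n)
h=np.array([.4545,-.0416]);print('handle by grip, local',(h-o)@u,(h-o)@n)
c,im=shot('top','t4.png');print(go((.45,.20,.29)))
E
```

```text
scale 0.9953562311963026 yaw -80.22728230263886
[[ 0.13339965 -0.01783466]
 [-0.05349445 -0.06538141]
 [-0.24038855 -0.11292816]
 [-0.41296802 -0.0504129 ]
 [ 0.38016983  0.39205633]
 [ 0.19327573 -0.14550639]]
origin [ 0.47254134 -0.13674219] handle [ 0.4559068  -0.04016428]
st [ 0.46337537 -0.08352579]
st [ 0.47254134 -0.13674219]
st [ 0.48170732 -0.18995859]
bar [ 0.48982324 -0.2331046 ] 0.13129502124972844 10.266788832707084 local 0.09789751734703708 0.0006745405500377531
handle by grip, local -0.0968239064187686 -0.0016300813010046717
[array([-6.73, 29.85,  0.07])]
```

arm_command(
  rows=[-0.5,3,0.7,7,-1,6,1.4,14,-1.5,9,2.1,21,-2,12,2.8,28,-2.5,15,3.5,35,-3,18,4.2,42,-3.5,21,4.9,49,-4,24,5.6,56,-4.5,27,6.3,63,-4.7,30.3,7,70],
  claw=0.4,
)

```text
clock: 10.27
eef_pos: [0.4293, 0.1993, 0.2211]
eef_rot: [[-0.557, 0.83, -0.0], [0.83, 0.557, -0.0], [-0.0, -0.0, -1.0]]
contact_force: [0.8, 0.1, -1.2]
opening: 0.602
grasp_force: 0.0
```

arm_command(
  rows=[0,0,0,7,0,0,0,8,0,0,0,8,0,0,0,8],
)

```text
clock: 10.6
eef_pos: [0.4297, 0.1968, 0.2217]
eef_rot: [[-0.443, 0.896, 0.0], [0.896, 0.443, -0.0], [-0.0, 0.0, -1.0]]
contact_force: [0.3, -0.3, 0.2]
opening: 0.596
grasp_force: 0.0
```

```bash
cat >> h.py <<'E'
R={'yel':((18,130,80),(32,255,255)),'blue':((100,120,60),(125,255,255)),'white':((0,0,170),(180,40,255))}
def find(n,c,im,ctr,z=.014,half=.12,s=2000):
    "pose of a coloured plate near ctr: xy at height z, sizes mm, long-axis yaw deg"
    x1,y1=ctr[0]+half,ctr[1]+half
    o=ortho(c,im,z,ctr[0]-half,x1,ctr[1]-half,y1,s);hsv=cv2.cvtColor(o,cv2.COLOR_BGR2HSV)
    m=cv2.morphologyEx(cv2.inRange(hsv,*R[n]),cv2.MORPH_OPEN,np.ones((3,3)))
    k=max(cv2.findContours(cv2.morphologyEx(m,cv2.MORPH_CLOSE,np.ones((35,35))),0,2)[0],key=cv2.contourArea)
    r=cv2.minAreaRect(k);w=[np.array([x1-v/s,y1-u/s]) for u,v in cv2.boxPoints(r)]
    e=max([w[1]-w[0],w[2]-w[1]],key=np.linalg.norm)
    return np.mean(w,0),np.sort(r[1])/s*1e3,np.degrees(np.arctan2(e[1],e[0]))%180,o
E
python3 - <<'E'
from h import *
s=status.sense();print(s['eef_pos'],s['opening'],s['clock'])
c,im=shot('wrist','w5.png')
p,sz,y,o=find('blue',c,im,(.4295,.1985));cv2.imwrite('pics/o5.png',o)
print(p,sz,y,go((*p,.028),y))
E
```

```text
[0.42974636 0.19675897 0.22169124] 0.5962818874990974 10.6
[0.43001902 0.19864398] [50.26384735 88.95586395] 22.141235 [array([ 0.19,  0.1 , 19.38]), np.float64(4.1), 'q6', -16.1]
```

arm_command(
  rows=[0.2,0.1,4,4,0.2,0.1,8,4,0.2,0.1,12,4,0.2,0.1,15.5,4,0.2,0.1,18,4,0.2,0.1,19.3,4,0.2,0.1,19.3,4],
)

```text
clock: 11.23
eef_pos: [0.4289, 0.1982, 0.0264]
eef_rot: [[-0.377, 0.926, -0.005], [0.926, 0.377, -0.001], [0.001, -0.005, -1.0]]
contact_force: [-1.5, 0.2, 0.2]
opening: 0.599
grasp_force: 0.0
```

arm_command(
  rows=[0,0,0,0,0,0,0,0,0,0,0,0,0,0,0,0,0,0,0,0,0,0,0,0,0,0,0,0,0,0,0,0],
  claw=1,
  force=30,
)

```text
clock: 11.9
eef_pos: [0.43, 0.1992, 0.029]
eef_rot: [[-0.377, 0.926, 0.001], [0.926, 0.377, 0.0], [-0.0, 0.001, -1.0]]
contact_force: [-0.3, -0.3, 6.5]
opening: 0.155
grasp_force: 30.0
```

arm_command(
  rows=[0,0,-2,0,0,0,-5,0,0,0,-8,0,0,0,-11,0,0,0,-11,0],
)

```text
clock: 12.32
eef_pos: [0.4316, 0.1996, 0.1431]
eef_rot: [[-0.377, 0.926, 0.008], [0.926, 0.377, 0.002], [-0.002, 0.008, -1.0]]
contact_force: [1.1, 0.3, -1.1]
opening: 0.155
grasp_force: 30.0
```

```bash
python3 - <<'E'
from h import *
s=status.sense();print(s['eef_pos'],s['grasp_force'])
print(go((.4817,-.1895,.14),9.8))
E
```

```text
[0.43157152 0.19961551 0.14309673] 29.99809469562024
[array([-37.93, -10.02,   0.29]), np.float64(12.3), 'q6', -11.6]
```

arm_command(
  rows=[-3.9,-1,0,1.3,-7.8,-2,0,2.6,-11.7,-3,0,4,-15.6,-4,0,5,-19.5,-5,0,6.5,-23.4,-6,0,8,-27.3,-7,0,9,-31.2,-8,0,10.5,-35,-9,0,12,-37.9,-10,0,12.3],
  force=40,
)

```text
clock: 13.15
eef_pos: [0.4797, -0.1924, 0.1375]
eef_rot: [[-0.168, 0.986, -0.001], [0.986, 0.168, 0.0], [0.0, -0.001, -1.0]]
contact_force: [1.1, -0.6, -1.6]
opening: 0.154
grasp_force: 40.0
```

arm_command(
  rows=[0,0,0,0,0,0,0,0,0,0,0,0],
)

```text
clock: 13.4
eef_pos: [0.4793, -0.1888, 0.1377]
eef_rot: [[-0.171, 0.985, -0.002], [0.985, 0.171, 0.002], [0.002, -0.001, -1.0]]
contact_force: [-0.4, -0.1, -1.3]
opening: 0.157
grasp_force: 40.0
```

```bash
python3 - <<'E'
from h import *
s=status.sense();print(s['eef_pos'],s['opening'],s['grasp_force'],s['contact_force'])
c,im=shot('wrist','w6.png');np.savez('w6.npz',K=c[0],T=c[1])
print(go((.4817,-.1895,.075),9.8))
E
```

```text
[ 0.4792882  -0.18880676  0.13765311] 0.15669934124622312 39.99810229986906 [-0.43827183 -0.07997244 -1.30244359]
[array([-0.15,  0.21,  6.29]), np.float64(0.1), 'q6', -44.5]
```

View pics/w6.png

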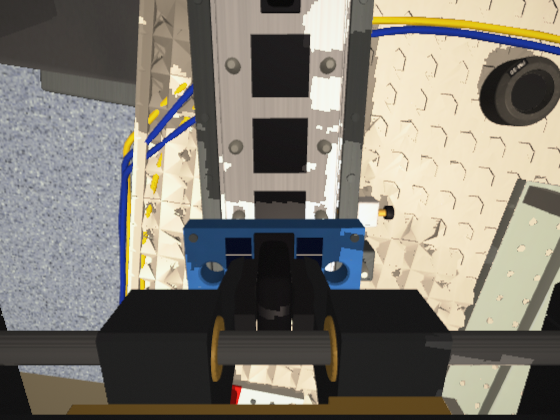

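```bash
python3 - <<'E'
from h import *
d=np.load('w6.npz');c=(d['K'],d['T']);im=cv2.imread('pics/w6.png')
s=status.sense();p=s['eef_pos'];R=s['eef_rot']
for q in [(232,64),(328,64),(236,146),(325,146)]:
    w=p2w(c,q,.041);print(w[:2],((R.T@(w-p))*100).round(2))
for q in [(213,271),(336,271)]:
    w=p2w(c,q,p[2]-.028+.013);print('hole',w[:2],((R.T@(w-p))*100).round(2))
cv2.imwrite('pics/c6.png',cv2.resize(im[40:300,170:400],None,fx=2.6,fy=2.2,interpolation=cv2.INTER_CUBIC))
E
```

```text
[ 0.43346966 -0.08865479] [10.6  -2.81  9.71]
[ 0.49501966 -0.07806364] [10.59  3.44  9.71]
[ 0.44317432 -0.14043588] [ 5.34 -2.74  9.7 ]
[ 0.50449064 -0.12985413] [5.33 3.48 9.7 ]
hole [ 0.44777861 -0.19445248] [-0.05 -3.22  1.5 ]
hole [ 0.51001075 -0.18365485] [-0.06  3.09  1.5 ]
```

View pics/c6.png

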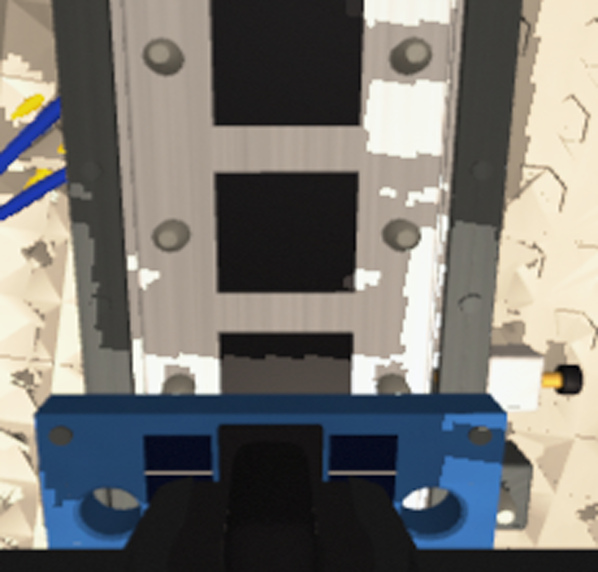

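arm_command(
  rows=[0,0.38,2,0,0,0.38,4,0,0,0.38,5.2,0,0,0.38,5.2,0,0,0.38,5.2,0,0,0.38,5.2,0],
)

```text
clock: 13.95
eef_pos: [0.484, -0.1885, 0.0874]
eef_rot: [[-0.172, 0.985, 0.001], [0.985, 0.172, -0.001], [-0.001, 0.001, -1.0]]
contact_force: [0.1, -0.3, -1.8]
opening: 0.157
grasp_force: 40.0
```

```bash
python3 - <<'E'
from h import *
s=status.sense();print(s['eef_pos'],s['opening'],s['grasp_force'],s['contact_force'])
c,im=shot('wrist','w7.png');np.savez('w7.npz',K=c[0],T=c[1])
cv2.imwrite('pics/c7.png',cv2.resize(im[0:300,160:410],None,fx=2,fy=2,interpolation=cv2.INTER_CUBIC))
E
```

```text
[ 0.48400899 -0.18851303  0.08740102] 0.15666757821845834 39.998185923323035 [ 0.08868357 -0.28906142 -1.81887939]
```

View pics/c7.png

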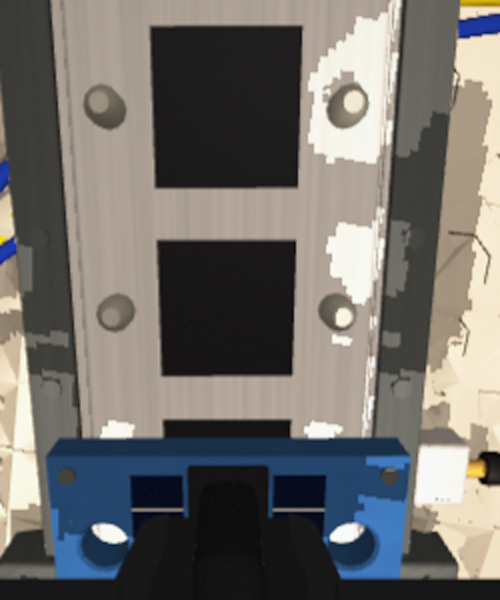

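```bash
python3 - <<'E'
from h import *
d=np.load('w7.npz');c=(d['K'],d['T'])
s=status.sense();p=s['eef_pos'];R=s['eef_rot']
f=lambda u,v,z:((R.T@(p2w(c,(160+u/2,v/2),z)-p))*1000).round(2)[:2]
for q in [(99,101),(353,101),(111,316),(343,316)]: print(f(*q,.042))
for q in [(104,546),(353,546)]: print('hole',f(*q,p[2]-.029+.014))
E
```

```text
[107.22 -33.03]
[107.19  30.73]
[ 53.34 -32.96]
[53.31 31.09]
hole [ -1.16 -32.6 ]
hole [-1.2  31.52]
```

arm_command(
  rows=[0.06,-0.04,0.6,0,0.06,-0.04,1.2,0,0.06,-0.04,1.6,0,0.06,-0.04,2,0,0.06,-0.04,2.4,0,0.06,-0.04,2.7,0,0.06,-0.04,2.7,0],
)

```text
clock: 14.58
eef_pos: [0.4829, -0.1883, 0.0589]
eef_rot: [[-0.171, 0.985, -0.001], [0.985, 0.171, 0.001], [0.001, -0.001, -1.0]]
contact_force: [-0.7, 0.7, -1.7]
opening: 0.156
grasp_force: 40.0
```

arm_command(
  rows=[0,0,0.2,0,0,0,0.4,0,0,0,0.5,0,0,0,0.5,0],
)

```text
clock: 14.92
eef_pos: [0.4833, -0.1886, 0.057]
eef_rot: [[-0.171, 0.985, 0.002], [0.985, 0.171, -0.002], [-0.002, 0.001, -1.0]]
contact_force: [-8.3, 4.2, 24.1]
opening: 0.155
grasp_force: 40.0
```

arm_command(
  rows=[0,0,-0.35,0,0,0,-0.35,0,0,0,-0.35,0,0,0,-0.35,0,0,0,-0.35,0,0,0,-4,0,0,0,-8,0,0,0,-12,0,3,0.5,-16,0,6,1,-17,0],
  claw=0.45,
)

```text
clock: 15.75
eef_pos: [0.4837, -0.1291, 0.2282]
eef_rot: [[-0.167, 0.986, 0.005], [0.986, 0.167, -0.003], [-0.004, 0.005, -1.0]]
contact_force: [0.2, 1.2, 0.4]
opening: 0.551
grasp_force: 0.0
```

arm_command(
  rows=[4,0.7,0,2.7,8,1.4,0,5.5,12,2.2,0,8,16,3,0,11,20,3.7,0,13.5,24,4.5,0,16,28,5.2,0,19,32,6,0,21,36,6.7,0,24,40,7.5,0,27],
)

```text
clock: 16.58
eef_pos: [0.4878, 0.2814, 0.2243]
eef_rot: [[0.298, 0.955, -0.0], [0.955, -0.298, -0.0], [-0.0, -0.0, -1.0]]
contact_force: [0.4, -0.7, 0.1]
opening: 0.551
grasp_force: 0.0
```

arm_command(
  rows=[1.5,0,0,0,1.5,0,0,0,1.5,0,0,0],
)

```text
clock: 16.83
eef_pos: [0.4926, 0.2939, 0.2239]
eef_rot: [[0.294, 0.956, -0.001], [0.956, -0.294, -0.001], [-0.001, -0.001, -1.0]]
contact_force: [-1.5, -0.2, 0.2]
opening: 0.546
grasp_force: 0.0
```

```bash
python3 - <<'E'
from h import *
s=status.sense();print(s['eef_pos'],s['opening'],s['clock'])
c,im=shot('wrist','w8.png')
p,sz,y,o=find('yel',c,im,(.4876,.3056));cv2.imwrite('pics/o8.png',o)
print(p,sz,y,go((*p,.028),y))
E
```

```text
[0.49260738 0.29388134 0.22385561] 0.5461512722879883 16.8333
[0.50236887 0.2736323 ] [52.7220993  90.89984894] 164.30222 [array([-1.55,  1.51, 19.61]), np.float64(-1.5), 'q6', 36.1]
```

```bash
python3 - <<'E'
from h import *
for n in ('t3.png','t4.png'):
    print(n,find('yel',cam('top'),cv2.imread('pics/'+n),(.4876,.3056))[:3])
c,im=shot('top','t8.png');print(find('yel',c,im,(.4876,.3056))[:3])
c,im=shot('wrist','w8b.png');print(find('yel',c,im,(.5024,.2736))[:3])
E
```

```text
t3.png (array([0.4897688, 0.305311 ], dtype=float32), array([47.85569763, 88.0581665 ]), np.float32(164.31001))
t4.png (array([0.48969632, 0.3051952 ], dtype=float32), array([47.63341522, 88.16605377]), np.float32(164.40718))
(array([0.52937853, 0.26519313], dtype=float32), array([34.57096863, 48.9243927 ]), np.float32(69.36249))
(array([0.5022348 , 0.27362844], dtype=float32), array([52.69377899, 90.91557312]), np.float32(164.30222))
```

arm_command(
  rows=[-1.5,1.5,3,-1.5,-1.5,1.5,7,-1.5,-1.5,1.5,11,-1.5,-1.5,1.5,15,-1.5,-1.5,1.5,18,-1.5,-1.5,1.5,19.5,-1.5,-1.5,1.5,19.5,-1.5],
)

```text
clock: 17.57
eef_pos: [0.5013, 0.2731, 0.0266]
eef_rot: [[0.272, 0.962, -0.006], [0.962, -0.272, -0.002], [-0.004, -0.005, -1.0]]
contact_force: [-0.6, 0.2, -0.5]
opening: 0.549
grasp_force: 0.0
```

arm_command(
  rows=[0,0,0,0,0,0,0,0,0,0,0,0,0,0,0,0,0,0,0,0,0,0,0,0,0,0,0,0,0,0,0,0],
  claw=1,
)

```text
clock: 18.23
eef_pos: [0.5032, 0.275, 0.0305]
eef_rot: [[0.27, 0.963, 0.002], [0.963, -0.27, 0.0], [0.001, 0.002, -1.0]]
contact_force: [0.2, -0.9, 6.3]
opening: 0.155
grasp_force: 40.0
```

arm_command(
  rows=[0,0,-2,0,0,0,-5,0,0,0,-8,0,0,0,-11,0,0,0,-11,0],
)

```text
clock: 18.65
eef_pos: [0.5045, 0.2756, 0.145]
eef_rot: [[0.27, 0.963, 0.009], [0.963, -0.27, 0.003], [0.005, 0.008, -1.0]]
contact_force: [0.4, 0.8, -0.4]
opening: 0.154
grasp_force: 40.0
```

```bash
python3 - <<'E'
from h import *
s=status.sense();print(s['eef_pos'],s['grasp_force'])
u=np.array([np.cos(np.radians(-80.1)),np.sin(np.radians(-80.1))])
print(go((*(np.array([.4831,-.1880])-.054*u),.1),9.8))
E
```

```text
[0.50454021 0.27564968 0.14496258] 39.997005723416805
[array([-40.37,   8.09,   4.36]), np.float64(-25.5), 'q6', 32.5]
```

arm_command(
  rows=[-4.1,0.8,0,-2.5,-8.2,1.6,0,-5,-12.3,2.4,0,-7.5,-16.4,3.2,0,-10,-20.5,4,0,-12.5,-24.5,4.8,0,-15,-28.5,5.6,0,-18,-32.5,6.5,0,-21,-36.5,7.3,0,-24,-40.4,8.1,0,-25.5],
)

```text
clock: 19.48
eef_pos: [0.4706, -0.1377, 0.1388]
eef_rot: [[-0.173, 0.985, -0.001], [0.985, 0.173, 0.001], [0.001, -0.001, -1.0]]
contact_force: [1.1, -0.1, -1.3]
opening: 0.159
grasp_force: 40.0
```

arm_command(
  rows=[0,0,0,0,0,0,2,0,0,0,4.5,0,0,0,4.5,0,0,0,4.5,0,0,0,4.5,0],
)

```text
clock: 19.98
eef_pos: [0.4718, -0.1358, 0.0952]
eef_rot: [[-0.171, 0.985, 0.0], [0.985, 0.171, -0.0], [-0.0, 0.0, -1.0]]
contact_force: [-0.5, -0.7, -1.5]
opening: 0.153
grasp_force: 40.0
```

```bash
python3 - <<'E'
from h import *
s=status.sense();print(s['eef_pos'],s['opening'],s['grasp_force'],s['contact_force'])
u=np.array([np.cos(np.radians(-80.1)),np.sin(np.radians(-80.1))])
print(go((*(np.array([.4831,-.1880])-.054*u),.1),9.8))
c,im=shot('wrist','w9.png');np.savez('w9.npz',K=c[0],T=c[1])
cv2.imwrite('pics/c9.png',cv2.resize(im[0:300,160:410],None,fx=2,fy=2,interpolation=cv2.INTER_CUBIC))
E
```

```text
[ 0.47182769 -0.13579263  0.09516788] 0.15275452973484482 39.99706436879933 [-0.49196367 -0.68535653 -1.46480458]
[array([ 0.06,  0.21, -0.48]), np.float64(0.0), 'q6', -39.8]
```

View pics/c9.png

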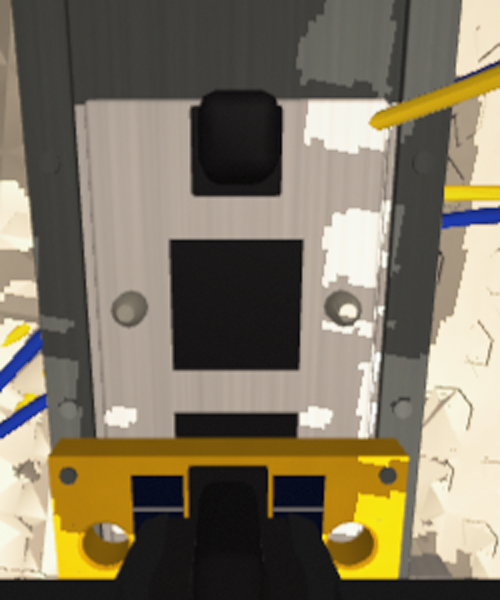

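```bash
python3 - <<'E'
from h import *
d=np.load('w9.npz');c=(d['K'],d['T'])
s=status.sense();p=s['eef_pos'];R=s['eef_rot']
f=lambda u,v,z:((R.T@(p2w(c,(160+u/2,v/2),z)-p))*1000).round(2)[:2]
for q in [(124,313),(348,312)]: print(f(*q,.042))
for q in [(104,545),(353,545)]: print('hole',f(*q,p[2]-.030+.014))
E
```

```text
[ 52.92 -30.71]
[53.16 33.65]
hole [ -1.42 -32.91]
hole [-1.46 31.52]
```

arm_command(
  rows=[0.05,0.21,0.6,0,0.05,0.21,1.2,0,0.05,0.21,1.8,0,0.05,0.21,2.2,0,0.05,0.21,2.6,0,0.05,0.21,3.0,0,0.05,0.21,3.3,0,0.05,0.21,3.3,0],
)

```text
clock: 20.7
eef_pos: [0.4733, -0.1351, 0.0609]
eef_rot: [[-0.17, 0.985, -0.001], [0.985, 0.17, 0.001], [0.001, -0.001, -1.0]]
contact_force: [-0.1, 0.5, -2.1]
opening: 0.155
grasp_force: 40.0
```

arm_command(
  rows=[0,0,0.2,0,0,0,0.4,0,0,0,0.5,0,0,0,0.5,0],
)

```text
clock: 21.03
eef_pos: [0.4737, -0.1353, 0.0584]
eef_rot: [[-0.171, 0.985, 0.001], [0.985, 0.171, -0.001], [-0.001, 0.001, -1.0]]
contact_force: [-5.4, 2.0, 20.2]
opening: 0.153
grasp_force: 40.0
```

arm_command(
  rows=[0,0,-0.35,0,0,0,-0.35,0,0,0,-0.35,0,0,0,-0.35,0,0,0,-0.35,0,0,0,-4,0,0,0,-8,0,0,0,-12,0,0,0,-16,0,-3,-0.7,-18.5,0],
  claw=0.45,
)

```text
clock: 21.87
eef_pos: [0.4721, -0.1632, 0.2456]
eef_rot: [[-0.175, 0.985, 0.004], [0.985, 0.175, -0.001], [-0.002, 0.004, -1.0]]
contact_force: [1.5, -0.2, -0.1]
opening: 0.552
grasp_force: 0.0
```

arm_command(
  rows=[-4,-1,0,0,-8,-2,0,0,-12,-3,0,3,-16,-4,0,6,-20,-4.7,0,10,-20,-4.7,0,10,-20,-4.7,0,10],
)

```text
clock: 22.45
eef_pos: [0.459, -0.3726, 0.2404]
eef_rot: [[0.006, 1.0, -0.001], [1.0, -0.006, 0.001], [0.001, -0.001, -1.0]]
contact_force: [0.5, 1.1, 0.4]
opening: 0.546
grasp_force: 0.0
```

```bash
python3 - <<'E'
from h import *
s=status.sense();print(s['eef_pos'],s['opening'],s['clock'])
c,im=shot('wrist','w10.png');np.savez('w10.npz',K=c[0],T=c[1])
o=ortho(c,im,.014,.33,.73,-.60,-.20,1400);cv2.imwrite('pics/o10.png',o)
E
```

```text
[ 0.45898265 -0.37256259  0.24036259] 0.5462504885206252 22.45
```

View pics/o10.png

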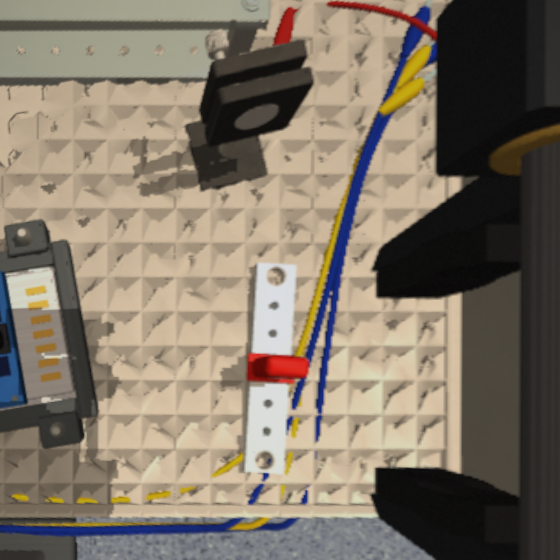

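```bash
python3 - <<'E'
from h import *
print(go((.4675,-.393,.030),-3.8))
E
```

```text
[array([-2.22,  0.85, 21.08]), np.float64(3.6), 'q6', -50.2]
```

arm_command(
  rows=[-1.2,0.4,3,2,-2.2,0.85,7,3.5,-2.2,0.85,11,3.5,-2.2,0.85,15,3.5,-2.2,0.85,18.5,3.5,-2.2,0.85,20.5,3.5,-2.2,0.85,21,3.5,-2.2,0.85,21,3.5],
)

```text
clock: 23.17
eef_pos: [0.4681, -0.3915, 0.0309]
eef_rot: [[0.062, 0.998, -0.001], [0.998, -0.062, 0.002], [0.002, -0.001, -1.0]]
contact_force: [0.6, 0.3, 0.3]
opening: 0.549
grasp_force: 0.0
```

arm_command(
  rows=[0,0,0,0,0,0,0,0,0,0,0,0,0,0,0,0,0,0,0,0,0,0,0,0,0,0,0,0,0,0,0,0],
  claw=1,
)

```text
clock: 23.83
eef_pos: [0.4681, -0.3932, 0.0322]
eef_rot: [[0.064, 0.998, 0.001], [0.998, -0.064, -0.001], [-0.001, 0.001, -1.0]]
contact_force: [-0.8, 0.9, 5.9]
opening: 0.152
grasp_force: 40.0
```

arm_command(
  rows=[0,0,-2,0,0,0,-5,0,0,0,-8,0,0,0,-11,0,0,0,-14,0,0,0,-14,0],
)

```text
clock: 24.33
eef_pos: [0.4692, -0.3944, 0.1773]
eef_rot: [[0.064, 0.998, 0.006], [0.998, -0.064, -0.007], [-0.007, 0.006, -1.0]]
contact_force: [0.1, -0.2, -1.0]
opening: 0.155
grasp_force: 40.0
```

```bash
python3 - <<'E'
from h import *
s=status.sense();print(s['eef_pos'],s['grasp_force'])
print(go((.490,-.233,.15),9.9))
E
```

```text
[ 0.46918476 -0.39439483  0.17725464] 39.99849901534617
[array([16.26,  1.03,  2.62]), np.float64(-13.6), 'q6', -47.4]
```

arm_command(
  rows=[3,0.6,0,-4,6,1.2,0,-8,9,1.8,1,-12,11.5,2.3,4,-13.6,11.5,2.3,7.5,-13.6,11.5,2.3,7.5,-13.6,11.5,2.3,7.5,-13.6,11.5,2.3,7.5,-13.6],
)

```text
clock: 25.0
eef_pos: [0.4986, -0.2808, 0.0976]
eef_rot: [[-0.171, 0.985, 0.001], [0.985, 0.171, -0.001], [-0.001, 0.001, -1.0]]
contact_force: [-0.2, -0.2, -0.5]
opening: 0.157
grasp_force: 40.0
```

```bash
python3 - <<'E'
from h import *
s=status.sense();print(s['eef_pos'],s['opening'],s['grasp_force'],s['contact_force'])
c,im=shot('wrist','w11.png');np.savez('w11.npz',K=c[0],T=c[1])
cv2.imwrite('pics/c11.png',cv2.resize(im[40:320,100:450],None,fx=2,fy=2,interpolation=cv2.INTER_CUBIC))
E
```

```text
[ 0.49863502 -0.28078403  0.09760562] 0.15698636495513646 39.99850214459002 [-0.17653379 -0.21990955 -0.49946788]
```

View pics/c11.png

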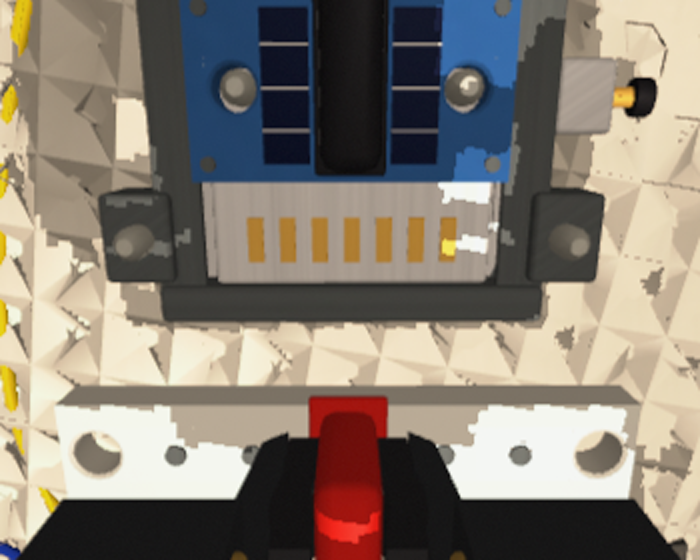

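```bash
python3 - <<'E'
from h import *
d=np.load('w11.npz');c=(d['K'],d['T'])
s=status.sense();p=s['eef_pos'];R=s['eef_rot']
f=lambda u,v,z:((R.T@(p2w(c,(100+u/2,40+v/2),z)-p))*1000).round(2)[:2]
for q in [(129,243),(577,243)]: print(f(*q,.044))
for q in [(98,453),(600,453)]: print('hole',f(*q,p[2]-.032+.014))
print(go((.4912,-.2317,.09),9.9))
E
```

```text
[ 50.17 -64.14]
[50.1  65.49]
hole [  1.26 -65.81]
hole [ 1.19 64.82]
[array([4.99, 0.1 , 0.8 ]), np.float64(-0.0), 'q6', -51.1]
```

arm_command(
  rows=[2,0.1,0,0,4,0.12,0,0,4.9,0.12,0,0,4.9,0.12,0.5,0,4.9,0.12,1.1,0,4.9,0.12,1.6,0,4.9,0.12,2.1,0,4.9,0.12,2.1,0],
)

```text
clock: 25.72
eef_pos: [0.4907, -0.2317, 0.0743]
eef_rot: [[-0.172, 0.985, -0.002], [0.985, 0.172, 0.001], [0.001, -0.001, -1.0]]
contact_force: [0.5, 0.5, -1.9]
opening: 0.158
grasp_force: 40.0
```

arm_command(
  rows=[0,0,0.2,0,0,0,0.5,0,0,0,0.8,0,0,0,1.1,0,0,0,1.1,0],
)

```text
clock: 26.13
eef_pos: [0.4912, -0.2315, 0.0642]
eef_rot: [[-0.172, 0.985, 0.0], [0.985, 0.172, -0.0], [-0.001, 0.0, -1.0]]
contact_force: [1.1, -2.0, -4.2]
opening: 0.152
grasp_force: 40.0
```

arm_command(
  rows=[0,0,0.2,0,0,0,0.4,0,0,0,0.6,0,0,0,0.6,0],
)

```text
clock: 26.47
eef_pos: [0.4913, -0.2317, 0.0621]
eef_rot: [[-0.173, 0.985, 0.002], [0.985, 0.173, -0.003], [-0.003, 0.002, -1.0]]
contact_force: [-9.5, 4.3, 32.7]
opening: 0.16
grasp_force: 40.0
```

arm_command(
  rows=[0,0,-0.4,0,0,0,-0.4,0,0,0,-0.4,0,0,0,-0.4,0,0,0,-0.4,0,0,0,-4,0,0,0,-8,0,0,0,-12,0,0,0,-16,0,3,0,-19,0],
  claw=0.4,
)

```text
clock: 27.3
eef_pos: [0.4867, -0.2051, 0.2507]
eef_rot: [[-0.169, 0.986, 0.003], [0.986, 0.169, -0.003], [-0.003, 0.002, -1.0]]
contact_force: [0.5, 0.4, 0.4]
opening: 0.604
grasp_force: 0.0
```

arm_command(
  rows=[3,0,-1,0,3,0,-1,0,3,0,-1,0,3,0,-1,0],
)

```text
clock: 27.63
eef_pos: [0.4807, -0.1729, 0.2572]
eef_rot: [[-0.173, 0.985, -0.001], [0.985, 0.173, 0.001], [0.001, -0.001, -1.0]]
contact_force: [-0.3, -0.0, -0.3]
opening: 0.603
grasp_force: 0.0
```

```bash
python3 - <<'E'
from h import *
s=status.sense();print(s['eef_pos'],s['opening'])
c,im=shot('wrist','w12.png');np.savez('w12.npz',K=c[0],T=c[1])
o=ortho(c,im,.042,.38,.58,-.29,.0,2400);cv2.imwrite('pics/o12.png',o)
for f in ('top0','scene0'):
    h=cv2.cvtColor(cv2.imread(f'pics/{f}.png'),cv2.COLOR_BGR2HSV);m=cv2.inRange(h,(45,110,50),(85,255,255))
    st=cv2.connectedComponentsWithStats(m)[2];print(f,[list(r) for r in st[1:] if r[4]>15])
E
```

```text
[ 0.48074583 -0.17288417  0.25721851] 0.602543411889756
top0 [[np.int32(76), np.int32(93), np.int32(15), np.int32(3), np.int32(29)]]
scene0 [[np.int32(165), np.int32(88), np.int32(10), np.int32(5), np.int32(36)]]
```

View pics/o12.png

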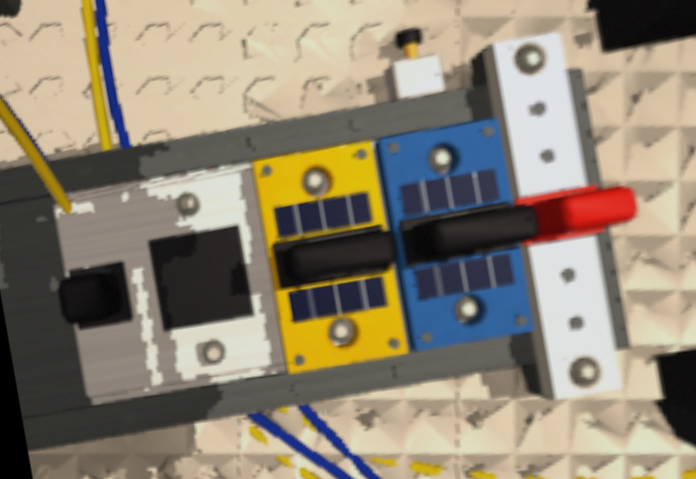

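```bash
python3 -c "
from plant import job;print(job.hand_in())"
```

```text
the job is handed in; nothing more can be done
None
```

The job is handed in, with no verdict shown back: the shuttle is home, the blue and yellow carriers (no green one on the table) and the contact bar are seated on their pegs in the final picture, and the arm is clear. The detent joint can't be read, so I judged it clicked in from the push-force drop and the shuttle springing back about 1.4 mm from the stop.

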